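Sort the opal-bench pieces into their trays

TASK

Sort the five pieces lying in front of the three nearest trays, using only those trays: the opal with the blue-green face goes into the dark felt-lined tray, the two plain rocks go side by side on the floor of the white card tray, and the two gem jars go upright into the light-wood tray, one in each bay. Set every piece down inside its tray rather than dropping it, and leave the loupe and the eraser where they lie.

Things in the scene. Friction and masses are not known exactly. Their poses are not given: they have to be found in the camera images.
- opal_center (a point): loose rough opal, a brown-black lump with a shining blue-green face, 47 (x) x 86 (y) x 45 (z) mm, about 0.2 kg, lying flat on the bench. The point lies at its centre, half-way up (22 mm above its underside); its long side is its y axis, z is up. The fingers pinch it best across the short side (along its x axis).
- grey_rock_center (a point): loose plain grey rock, 47 (x) x 60 (y) x 36 (z) mm, about 0.23 kg. The point lies at its centre, half-way up (18 mm above its underside); z is up. The fingers pinch it best across the short side (along its x axis).
- rusty_rock_center (a point): loose plain rust-brown rock without any blue or green, 46 (x) x 60 (y) x 24 (z) mm, about 0.14 kg. The point lies at its centre, half-way up (12 mm above its underside); z is up. The fingers pinch it best across the short side (along its x axis).
- white_jar_center (a point): loose small round gem jar with a white snap lid, 50 mm across the lid (47 mm below it), 24 mm high, 16 g, standing upright; lid does not come off. The point lies at its centre, half-way up (12 mm above its underside); z is up.
- black_jar_center (a point): loose small round gem jar with a black snap lid, otherwise the same as the white-lidded one: 50 mm across, 24 mm high, 16 g, standing upright. The point lies at its centre, half-way up (12 mm above its underside); z is up.
- felt_tray: shallow dark tray (the one in the near row of three trays; a like one at the back by the window plays no part) lined with grey felt, fixed to the bench, 165 (x) x 125 (y) x 28 (z) mm outside, walls 2 mm, floor 5 mm thick (inside 160 x 120 mm, open at the top). Origin at the centre of its underside; its long side is its x axis, which runs roughly across the bench (left to right).
- card_tray: open white card tray (the unmarked, empty one in the near row of three trays; those at the back by the window play no part), fixed to the bench, 182 (x) x 227 (y) x 56 (z) mm outside, walls 2 mm, floor 3 mm thick (inside about 174 x 220 mm, open at the top). Origin at the centre of its underside; its long side is its y axis, which runs roughly across the bench.
- jar_tray: low light-wood tray with two equal cork-floored bays, fixed to the bench, 140 (x) x 175 (y) x 20 (z) mm outside, walls 5 mm, floor 5 mm thick; a 5 mm wall as high as the rim across the middle (at y = 0) parts the bays, each 130 (x) x 80 (y) mm inside. Origin at the centre of its underside; the bays' centres lie at y = +42.5 and y = -42.5 mm. Its y axis runs roughly across the bench.
- loupe_center (a point): folded pale pocket loupe with black bands, 27 x 42 x 18 mm, a loose bystander at one end of the row of pieces, to be left alone. The point lies at its centre, half-way up.
- eraser_center (a point): small white eraser in a blue sleeve, 21 x 42 x 12 mm, a loose bystander at one end of the row of pieces, to be left alone. The point lies at its centre, half-way up.

How it is judged:
By the outcome, as a careful person would: the job done as asked, in the order asked, and still so for the second after the job is handed in, with the robot touching nothing.
It also fails if it takes over 118 s, if anything falls off the work surface, if the arm or the gripper's body presses on something with over 40 N, if the wrist force passes 120 N, or if a joint passes its speed limit or range.

ROBOT

A 6-joint arm with a two-finger parallel gripper is mounted at the origin on a cart in front of the work surface, level with it; the furniture and walls round the work are solid. World frame = base frame: x ahead of the robot, y to its left, z up, the work surface at z = 0. Lengths are in m, angles in rad, forces in N, time in s.
With the tool pointing down it reaches from about 0.3 to 0.75 m from the base axis. Payload 8.5 kg.
Tool frame: the origin (TCP) lies at the very end of the fingers, on their centre line; the grasp point (between the pads) lies 19 mm behind it (manip.hold_point_z is the distance from the TCP to the grasp point, in m); z points along the fingers, x is the direction in which the jaws open and shut, and the axes are right-handed (so a half turn about z gives the same grasp; the last joint's range is limited). The gripper opens to 85 mm and grips with 20 to 120 N. Pads are 22 mm wide; open, the fingers measure 114 mm over their backs; the gripper's body (76 mm by 85 mm) begins 54 mm behind the grasp point. The pads swing forward as they close: fully open they stand 13 mm farther back than shut.
Start: joints at [-1.455, 0.381, 1.297, -0, 1.464, -0.215], TCP at [0.179, -0.52, 0.231] pointing down, gripper open.
Joint ranges: [-3.11, 3.11], [-0.89, 2.33], [0.22, 2.48], [-1.42, 4.56], [0.17, 2.85], [-2.88, 2.88]. Speed limits (rad/s): [2.39, 2.39, 3.14, 3.14, 3.14, 3.14].

INTERFACE

Orientations are given as a rotation vector (axis times angle).
In Python, from station import manip gives the robot as it stands.
- The arm moves only by the shell command python3 -m creep 'ROWS' [FORCE]. ROWS is JSON, a list of rows, each an object with "translation": the shift along the tool's x, y, z in mm, a list of three; "turn": the turn, a rotation vector about the tool's x, y, z in rad, a list of three; "gripper": the gripper's target within -1 to 1 (shut at 1, half-way at 0, fully open at -1). In form: [{"translation": [tx, ty, tz], "turn": [rx, ry, rz], "gripper": gripper}, ...]. A call has exactly 5 rows; each row shifts and turns the commanded pose from where the row before left it, along the tool's axes as they then stand; what a row does not reach is not made up. A row lasts 1/12 s, in which the tool goes at most 41.7 mm and 7.16 degrees, less where a joint would pass 70% of its speed; a pose out of reach is approached as far as the arm can. A call is refused whole if a number of a shift passes 41.7 or a number of a turn 0.125, either way. A call with a gripper value outside its range is refused whole. The fingers move at their own pace and stop on an object; FORCE is the grip in N (left out, the last holds). Time passes only in rows, so rows that do not move let the fingers close, or fill a call up. It gives the time, the measured TCP pose, the force and the opening at its end, in the units of the state.
- manip.state(): the state, without advancing time (a new reading comes with each control period).
- manip.camera(name): name is "scene" or "top"; returns the picture (384x512x3 uint8, red, green, blue); there is no depth.
- manip.camera_info(name): a dict with "fx", "fy", "cx", "cy" (pixels), "k1" (the pictures are not rectified: a ray, as slopes to the right and down, at radius r is drawn at 1 + k1 r^2 times it, then the intrinsics apply), "rvec" (rotation vector, rad) and "tvec" (3), from world to camera coordinates, as OpenCV has them. Camera axes: x right, y down, z forward; pixel columns grow to the right and rows downward; lengths in m; the calibration is good to about 2 mm. A picture is of the moment at which its call begins. camera_info takes no time and is no camera call.
- manip.close_job(): hands the job in, once; it reports no verdict.
The state is a dict: "clock": time; "joint_positions": joint angles; "joint_velocities": joint speeds; "tau": joint torques, N m; "eef_pos": TCP position; "tool_rot": TCP orientation; "contact_force": force on the tool from outside, world axes, zero at the start; "ft_torque": the same for the moment, N m; "finger_gap": finger opening in m.
Only numpy, scipy, OpenCV 4.12 (cv2) and the standard library are available. Lean on these libraries where they do the work, as an engineer would, in place of code of your own. Each camera call takes 0.05 s, during which the arm holds its last target.

## Working session

There is one attempt and no reset: what is moved stays moved. The work goes in short steps, Python scripts to look and compute and a shell command to move; the robot and the scene stay as the last step left them, time stands still between calls to the robot, and variables do not carry over. Pictures are saved under pics/ and viewed, and the job is handed in when it is done.

```bash
ls; mkdir -p pics; python3 - <<'E'
from station import manip
import cv2
print(manip.state())
print(manip.hold_point_z)
for n in ("scene","top"):
    im=manip.camera(n); cv2.imwrite(f"pics/{n}0.png",cv2.resize(im[:,:,::-1],(800,600),interpolation=cv2.INTER_CUBIC)); cv2.imwrite(f"pics/raw_{n}0.png",im[:,:,::-1])
    print(n,manip.camera_info(n))
E
```

```text
pics
{'clock': 0.0, 'joint_positions': array([-1.45531712e+00,  3.81204893e-01,  1.29826306e+00,  5.13909970e-06,
        1.46360080e+00, -2.15285112e-01]), 'joint_velocities': array([ 0.00108558, -0.00023538,  0.00129578,  0.00036012,  0.00021703,
       -0.0022972 ]), 'tau': array([ 1.04369734e-03, -4.48456264e+01, -2.31273115e+01, -9.20548041e-05,
        4.89825456e-03,  6.18394296e-06]), 'eef_pos': array([ 0.17859351, -0.51988619,  0.23070623]), 'tool_rot': array([-2.55595096e+00,  1.82477923e+00,  1.54921614e-03]), 'contact_force': array([-0.26432637, -0.30042902,  0.4643732 ]), 'ft_torque': array([-0.00741104, -0.03221128,  0.01443149]), 'finger_gap': 0.08520447678574188}
0.0187
scene {'fx': 429.73187480977845, 'fy': 429.73187480977845, 'cx': 248.9021666833175, 'cy': 193.7823096310381, 'k1': -0.09877003661431932, 'rvec': array([ 2.06158984, -1.32190959,  0.50416137]), 'tvec': array([-0.2382517 ,  0.39869731,  1.10941129])}
top {'fx': 452.64676886448166, 'fy': 452.64676886448166, 'cx': 257.323290010895, 'cy': 191.5712579119273, 'k1': 0.04849099531683686, 'rvec': array([ 2.19069701, -2.14669569,  0.05387776]), 'tvec': array([0.00854732, 0.51809356, 1.30284819])}
```

View pics/scene0.png

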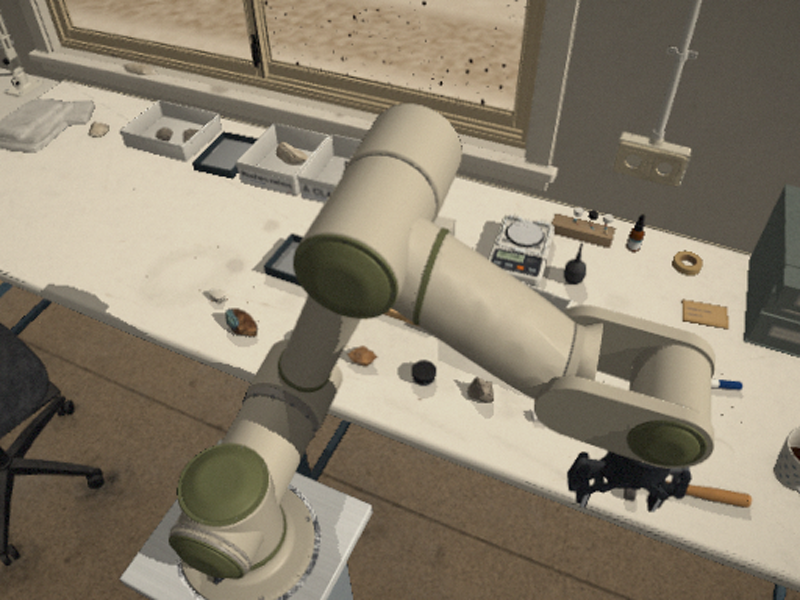

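View pics/top0.png

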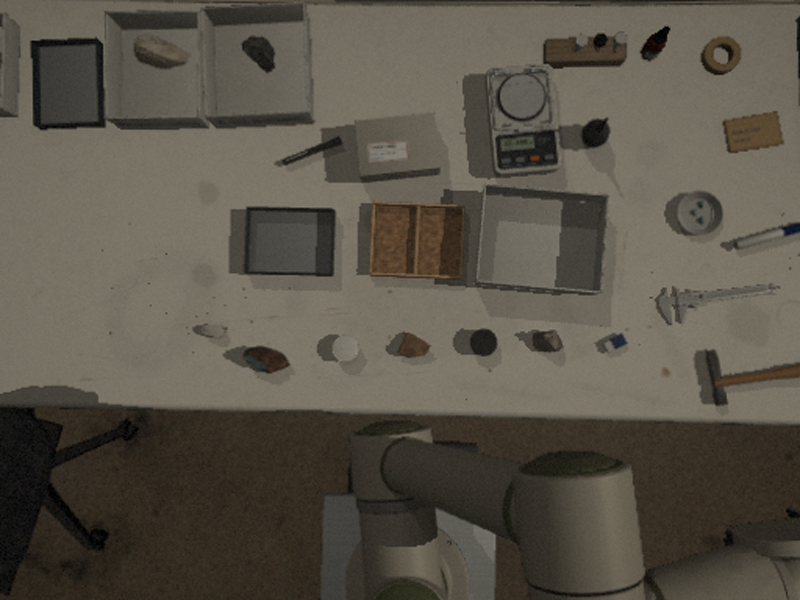

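Top view shows everything: trays and the piece row (opal ~(265,358), white jar (345,348), rusty (412,345), black jar (483,342), grey (547,341) in 800-px view). Now I'll zoom in and measure.

```bash
cat > h.py <<'E'
import numpy as np, cv2
from station import manip
def cam(n):
    c=manip.camera_info(n); R=cv2.Rodrigues(np.array(c['rvec']))[0]; return c,R,np.array(c['tvec'])
def ray(n,u,v):
    c,R,t=cam(n); x=(u-c['cx'])/c['fx']; y=(v-c['cy'])/c['fy']; rd=np.hypot(x,y); r=rd
    for _ in range(30): r=rd/(1+c['k1']*r*r)
    s=r/rd if rd>0 else 1
    return -R.T@t, R.T@np.array([x*s,y*s,1])
def onz(n,u,v,z):
    o,d=ray(n,u,v); return o+d*(z-o[2])/d[2]
def proj(n,P):
    c,R,t=cam(n); p=R@np.array(P)+t; x,y=p[0]/p[2],p[1]/p[2]; k=1+c['k1']*(x*x+y*y)
    return c['fx']*x*k+c['cx'],c['fy']*y*k+c['cy']
E
python3 - <<'E'
import cv2
im=cv2.imread('pics/raw_top0.png')
a=im[185:255,115:415]; 
cv2.imwrite('pics/a.png',cv2.convertScaleAbs(cv2.resize(a[:,:150],(800,373),interpolation=cv2.INTER_CUBIC),alpha=1.6))
cv2.imwrite('pics/b.png',cv2.convertScaleAbs(cv2.resize(a[:,150:],(800,373),interpolation=cv2.INTER_CUBIC),alpha=1.6))
b=im[110:195,145:400]
cv2.imwrite('pics/c.png',cv2.convertScaleAbs(cv2.resize(b,(780,260),interpolation=cv2.INTER_CUBIC),alpha=1.6))
E
```

```text
(no output)
```

View pics/a.png

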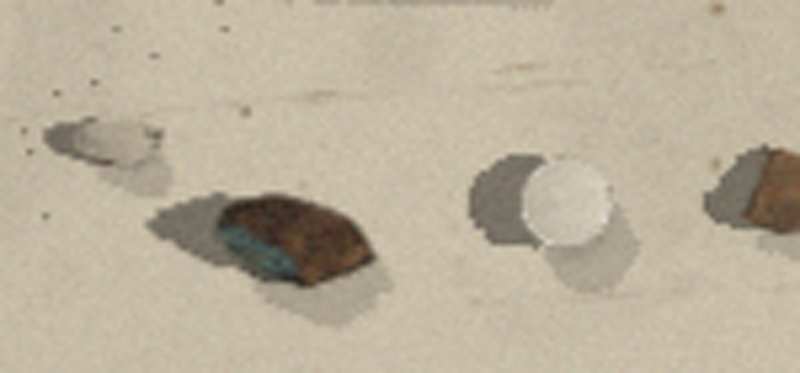

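View pics/b.png

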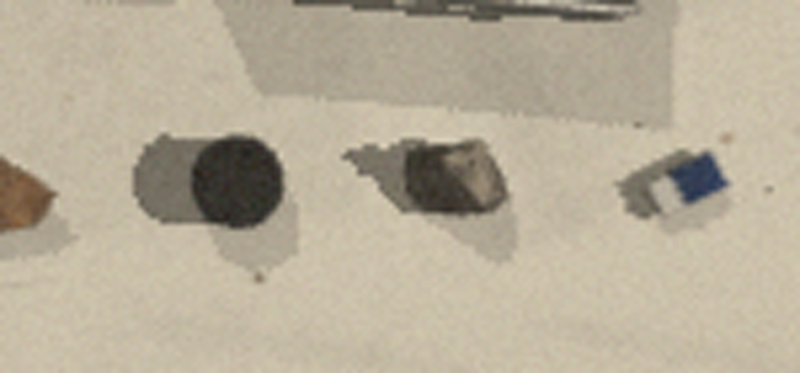

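View pics/c.png

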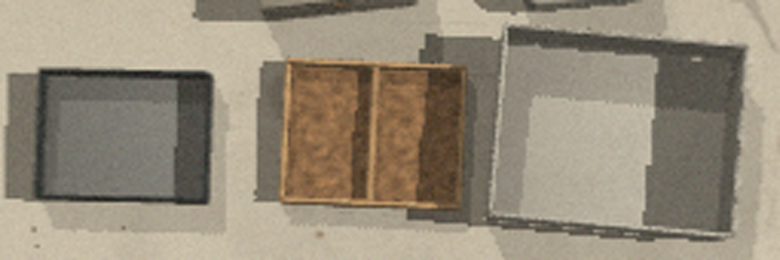

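```bash
python3 - <<'E'
import cv2,numpy as np
from h import *
im=cv2.imread('pics/raw_top0.png'); 
hsv=cv2.cvtColor(im,cv2.COLOR_BGR2HSV)
for nm,(x,y) in dict(opal=(168,228),opalblue=(164,232),shadow=(150,227),bench=(200,240),white=(221,223),rust=(262,220),bj=(309,218),bjsh=(294,218),greyd=(346,218),greyl=(354,216),gsh=(338,218),g2=(345,223),g3=(358,222)).items(): print(nm,im[y,x],hsv[y,x])
S=hsv[...,1]
def poly(n,crop,off,sc,pts,z):
    return np.array([onz('top',off[0]+(p[0]+.5)/sc-.5,off[1]+(p[1]+.5)/sc-.5,z)[:2] for p in pts])
def rep(nm,P):
    r=cv2.minAreaRect((P*1000).astype(np.float32)); b=cv2.boxPoints(r)
    e=[(np.round(np.linalg.norm(b[i+1]-b[i])),np.round(np.degrees(np.arctan2(*(b[i+1]-b[i])[::-1])),1)) for i in (0,1)]
    print(nm,np.round(r[0],1),e)
o=[(218,228),(228,202),(270,193),(320,202),(355,222),(375,258),(310,286),(270,272),(235,252)]
rep('opal',poly(0,0,(115,185),800/150,o,.02))
rep('wj',poly(0,0,(115,185),800/150,[(522+45+45*np.cos(t),203+45*np.sin(t)) for t in np.arange(0,6.3,.3)],.024))
rep('bj',poly(0,0,(265,185),800/150,[(237.5+45*np.cos(t),181+46*np.sin(t)) for t in np.arange(0,6.3,.3)],.024))
rep('grey',poly(0,0,(265,185),800/150,[(407,145),(440,141),(485,140),(508,195),(495,213),(425,213),(405,180)],.018))
m=((S>110)&(np.indices(S.shape)[0]>200)&(np.indices(S.shape)[0]<235)).astype(np.uint8)
for c in cv2.findContours(m,0,2)[0]:
    if cv2.contourArea(c)>60:
        c=c[:,0]; print('mask',c.min(0),c.max(0)); rep('m',np.array([onz('top',u,v,.015)[:2] for u,v in c]))
sc=780/255;of=(145,110)
rep('felt rim',poly(0,0,of,sc,[(38,69),(211,71),(209,203),(37,200)],.028))
rep('jar rim',poly(0,0,of,sc,[(287,60),(467,66),(461,208),(281,203)],.02))
rep('card rim',poly(0,0,of,sc,[(505,27),(746,45),(731,236),(488,217)],.056))
E
```

```text
opal [26 36 48] [ 14 117  48]
opalblue [50 53 48] [72 24 53]
shadow [64 72 73] [27 31 73]
bench [104 119 126] [ 20  45 126]
white [107 118 123] [ 21  33 123]
rust [43 57 73] [ 14 105  73]
bj [28 30 34] [10 45 34]
bjsh [63 70 74] [19 38 74]
greyd [37 42 46] [17 50 46]
greyl [69 78 87] [15 53 87]
gsh [61 73 75] [26 48 75]
g2 [34 38 41] [17 44 41]
g3 [49 54 60] [14 47 60]
opal [402.9 269.7] [(np.float32(45.0), np.float32(-17.9)), (np.float32(87.0), np.float32(72.1))]
wj [424.9 122.7] [(np.float32(49.0), np.float32(-68.1)), (np.float32(49.0), np.float32(21.9))]
bj [ 442.2 -132.5] [(np.float32(49.0), np.float32(-50.3)), (np.float32(49.0), np.float32(39.7))]
grey [ 447.  -250.9] [(np.float32(55.0), np.float32(-87.5)), (np.float32(40.0), np.float32(2.5))]
mask [255 214] [273 227]
m [430.   -3.6] [(np.float32(39.0), np.float32(-22.0)), (np.float32(46.0), np.float32(68.0))]
felt rim [623.5 233.5] [(np.float32(168.0), np.float32(-89.7)), (np.float32(128.0), np.float32(0.3))]
jar rim [630.3  -6.9] [(np.float32(139.0), np.float32(-1.1)), (np.float32(174.0), np.float32(88.9))]
card rim [ 631.2 -232.5] [(np.float32(180.0), np.float32(-3.7)), (np.float32(225.0), np.float32(86.3))]
```

```bash
python3 - <<'E'
import cv2
im=cv2.imread('pics/raw_top0.png')
a=im[205:235,235:285]
b=im[200:235,330:375]
import numpy as np
f=lambda q:cv2.convertScaleAbs(cv2.resize(q,None,fx=8,fy=8,interpolation=cv2.INTER_CUBIC),alpha=1.8)
A,B=f(a),f(b); A=cv2.copyMakeBorder(A,0,40,0,0,0)
cv2.imwrite('pics/d.png',np.hstack([A,B]))
print(A.shape)
E
```

```text
(280, 400, 3)
```

View pics/d.png

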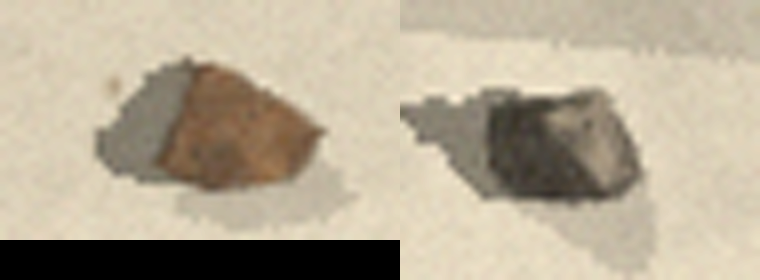

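```bash
python3 - <<'E'
from h import *
def go(nm,pts,off,z):
    P=np.array([onz('top',off[0]+(x+.5)/8-.5,off[1]+(y+.5)/8-.5,z)[:2]*1000 for x,y in pts])
    print(nm,cv2.minAreaRect(P.astype(np.float32)))
    for a in range(-40,50,10):
        d=np.array([np.cos(np.radians(a)),np.sin(np.radians(a))]);n=np.array([-d[1],d[0]]);s=P@d;t=P@n
        c=(s.max()+s.min())/2*d+(t.max()+t.min())/2*n
        print(a,round(np.ptp(s)),round(np.ptp(t)),c.round())
go('rust',[(157,162),(196,62),(215,65),(262,92),(325,130),(300,175),(270,185),(205,190)],(235,205),.01)
go('grey',[(88,105),(100,93),(200,90),(225,115),(238,170),(215,198),(95,198)],(330,200),.012)
for n,a in dict(opal=-18).items():pass
from scipy.spatial.transform import Rotation as R
s=manip.state(); print(R.from_rotvec(s['tool_rot']).as_matrix().round(3))
E
```

```text
rust ((428.8504638671875, -1.8161697387695312), (53.54123306274414, 41.431251525878906), 61.32591247558594)
-40 49 56 [430.  -1.]
-30 42 54 [429.  -2.]
-20 44 53 [429.  -5.]
-10 46 58 [432.  -5.]
0 47 61 [434.  -4.]
10 49 63 [436.  -3.]
20 51 62 [435.  -1.]
30 55 60 [434.  -0.]
40 56 55 [432.  -0.]
grey ((447.4492492675781, -251.5750732421875), (39.256797790527344, 52.86853790283203), 2.9485013484954834)
-40 55 56 [ 446. -248.]
-30 53 58 [ 446. -249.]
-20 50 58 [ 446. -250.]
-10 46 57 [ 447. -251.]
0 40 54 [ 448. -251.]
10 44 53 [ 447. -250.]
20 49 54 [ 447. -249.]
30 53 56 [ 447. -248.]
40 55 56 [ 446. -248.]
[[ 0.325 -0.946 -0.   ]
 [-0.946 -0.325  0.001]
 [-0.001 -0.    -1.   ]]
```

```bash
python3 -m creep '[{"translation":[0,0,0],"turn":[0,0,-0.124],"gripper":-1},{"translation":[0,0,0],"turn":[0,0,-0.124],"gripper":-1},{"translation":[0,0,0],"turn":[0,0,-0.124],"gripper":-1},{"translation":[0,0,0],"turn":[0,0,-0.124],"gripper":-1},{"translation":[0,0,0],"turn":[0,0,-0.124],"gripper":-1}]' 40
python3 -m creep '[{"translation":[0,0,0],"turn":[0,0,-0.124],"gripper":-1},{"translation":[0,0,0],"turn":[0,0,-0.124],"gripper":-1},{"translation":[0,0,0],"turn":[0,0,-0.124],"gripper":-1},{"translation":[0,0,0],"turn":[0,0,-0.124],"gripper":-1},{"translation":[0,0,0],"turn":[0,0,-0.124],"gripper":-1}]'
cat > st.py <<'E'
from h import *
from scipy.spatial.transform import Rotation as R
s=manip.state(); M=R.from_rotvec(s['tool_rot']).as_matrix()
print('t',round(s['clock'],2),'pos',(s['eef_pos']*1000).round(1),'yaw',np.degrees(np.arctan2(M[1,0],M[0,0])).round(2),'tilt',M[:2,2].round(4),'F',s['contact_force'].round(1),'gap',round(s['finger_gap']*1000,1),'q',s['joint_positions'].round(2))
E
python3 st.py
```

```text
clock: 0.52
eef_pos: [0.1786, -0.52, 0.231]
tool_rot: [-2.994, 0.949, 0.001]
contact_force: [-0.1, -0.6, -0.0]
finger_gap: 0.0853
clock: 0.93
eef_pos: [0.1786, -0.52, 0.231]
tool_rot: [-3.141, -0.01, 0.0]
contact_force: [1.1, 0.5, 0.4]
finger_gap: 0.0856
t 0.93 pos [ 178.6 -520.   231. ] yaw 0.35 tilt [-0.0001  0.0009] F [1.1 0.5 0.4] gap 85.6 q [-1.46  0.38  1.3  -0.    1.46 -1.46]
```

```bash
for i in 1 2; do python3 -m creep '[{"translation":[25,-25,0],"turn":[0,0,0],"gripper":-1},{"translation":[25,-25,0],"turn":[0,0,0],"gripper":-1},{"translation":[25,-25,0],"turn":[0,0,0],"gripper":-1},{"translation":[25,-25,0],"turn":[0,0,0],"gripper":-1},{"translation":[25,-25,0],"turn":[0,0,0],"gripper":-1}]' |head -2; done
for i in 1 2 3; do python3 -m creep '[{"translation":[-2,-36,0],"turn":[0,0,0],"gripper":-1},{"translation":[-2,-36,0],"turn":[0,0,0],"gripper":-1},{"translation":[-2,-36,0],"turn":[0,0,0],"gripper":-1},{"translation":[-2,-36,0],"turn":[0,0,0],"gripper":-1},{"translation":[-2,-36,0],"turn":[0,0,0],"gripper":-1}]' |head -2; done
python3 -m creep '[{"translation":[0,0,20],"turn":[0,0,0.107],"gripper":-1},{"translation":[0,0,20],"turn":[0,0,0.107],"gripper":-1},{"translation":[0,0,20],"turn":[0,0,0.107],"gripper":-1},{"translation":[0,0,20],"turn":[0,0,0],"gripper":-1},{"translation":[0,0,20],"turn":[0,0,0],"gripper":-1}]'
python3 st.py
```

```text
clock: 1.35
eef_pos: [0.3044, -0.3937, 0.2311]
clock: 1.77
eef_pos: [0.4295, -0.2686, 0.2311]
clock: 2.18
eef_pos: [0.4181, -0.0884, 0.2311]
clock: 2.6
eef_pos: [0.408, 0.0915, 0.2313]
clock: 3.02
eef_pos: [0.3979, 0.2716, 0.2312]
clock: 3.43
eef_pos: [0.3983, 0.2699, 0.1302]
tool_rot: [3.101, -0.502, -0.001]
contact_force: [0.4, -0.8, -0.2]
finger_gap: 0.0853
t 3.43 pos [398.3 269.9 130.2] yaw -18.4 tilt [-0.0004 -0.0002] F [ 0.4 -0.8 -0.2] gap 85.3 q [ 0.35  0.37  1.64 -0.    1.13  0.67]
```

```bash
python3 -m creep '[{"translation":[5,-1,25],"turn":[0,0,0],"gripper":-1},{"translation":[0,0,25],"turn":[0,0,0],"gripper":-1},{"translation":[0,0,25],"turn":[0,0,0],"gripper":-1},{"translation":[0,0,25],"turn":[0,0,0],"gripper":-1},{"translation":[0,0,15],"turn":[0,0,0],"gripper":-1}]'
python3 - <<'E'
from h import *
for n in ("scene","top"):
    im=manip.camera(n); u,v=map(int,proj(n,(.403,.27,.03))); u=max(u,60);v=max(v,45)
    cv2.imwrite(f"pics/{n}1.png",cv2.convertScaleAbs(cv2.resize(im[v-45:v+45,u-60:u+60,::-1],(400,300)),alpha=1.6))
cv2.imwrite('pics/p1.png',np.hstack([cv2.imread(f'pics/{n}1.png') for n in ('scene','top')]))
E
```

```text
clock: 3.85
eef_pos: [0.4027, 0.2688, 0.014]
tool_rot: [3.1, -0.502, -0.004]
contact_force: [0.2, -0.3, -0.3]
finger_gap: 0.0853
```

View pics/p1.png

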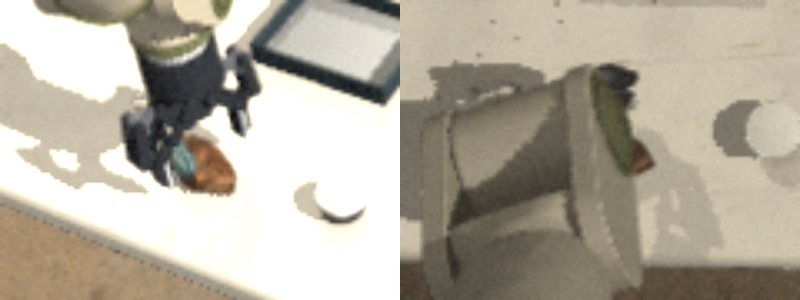

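```bash
python3 - <<'E'
from h import *
im=cv2.imread('pics/raw_scene0.png')
u,v=proj('scene',(.403,.27,.022)); print(u,v, ray('scene',u,v)[0])
U,V=int(u)-40,int(v)-30
c=cv2.resize(im[V:V+60,U:U+80],None,fx=8,fy=8,interpolation=cv2.INTER_CUBIC)
def d(P,col):
    u,v=proj('scene',P); cv2.circle(c,(int((u-U+.5)*8),int((v-V+.5)*8)),4,col,-1)
a=np.radians(-18)
d((.403,.27,.022),(0,0,255))
for s in(-43,43): d((.403-np.sin(a)*s/1000,.27+np.cos(a)*s/1000,.015),(0,255,0))
for s in(-23,23): d((.403+np.cos(a)*s/1000,.27+np.sin(a)*s/1000,.022),(255,0,0))
cv2.imwrite('pics/e.png',c)
E
```

```text
154.93847455767292 204.40988930378208 [-0.31727842 -0.43120727  1.07699188]
```

View pics/e.png

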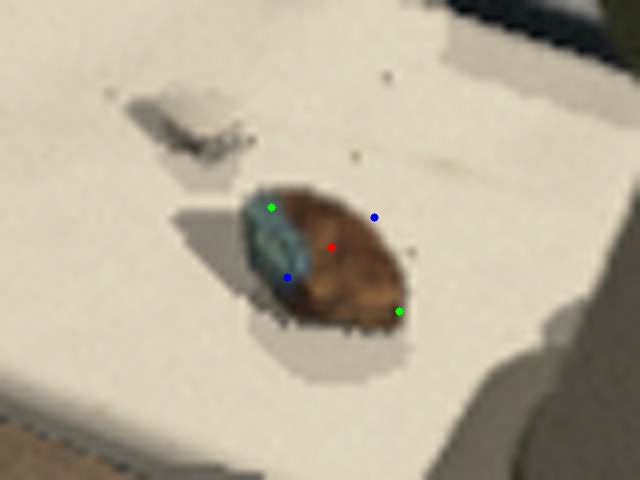

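```bash
python3 -m creep '[{"translation":[0,0,10],"turn":[0,0,0],"gripper":-1},{"translation":[0,0,0],"turn":[0,0,0],"gripper":0.3},{"translation":[0,0,0],"turn":[0,0,0],"gripper":0.6},{"translation":[0,0,0],"turn":[0,0,0],"gripper":0.8},{"translation":[0,0,0],"turn":[0,0,0],"gripper":1}]' 40
for i in 1 2; do python3 -m creep '[{"translation":[0,0,0],"turn":[0,0,0],"gripper":1},{"translation":[0,0,0],"turn":[0,0,0],"gripper":1},{"translation":[0,0,0],"turn":[0,0,0],"gripper":1},{"translation":[0,0,0],"turn":[0,0,0],"gripper":1},{"translation":[0,0,0],"turn":[0,0,0],"gripper":1}]'; done; python3 st.py
```

```text
clock: 4.37
eef_pos: [0.4035, 0.2694, 0.0076]
tool_rot: [-3.101, 0.502, -0.0]
contact_force: [-5.2, -2.0, 14.1]
finger_gap: 0.0431
clock: 4.78
eef_pos: [0.4035, 0.2694, 0.0077]
tool_rot: [-3.101, 0.502, -0.001]
contact_force: [-3.3, -0.1, 10.8]
finger_gap: 0.0426
clock: 5.2
eef_pos: [0.4034, 0.2694, 0.0077]
tool_rot: [-3.101, 0.502, -0.001]
contact_force: [-3.6, -0.0, 10.5]
finger_gap: 0.0427
t 5.2 pos [403.4 269.4   7.7] yaw -18.38 tilt [0.0004 0.0005] F [-3.6 -0.  10.5] gap 42.7 q [0.34 0.57 1.77 0.   0.8  0.66]
```

```bash
python3 -m creep '[{"translation":[0,0,-8],"turn":[0,0,0],"gripper":1},{"translation":[0,0,-15],"turn":[0,0,0],"gripper":1},{"translation":[0,0,-30],"turn":[0,0,0],"gripper":1},{"translation":[0,0,-40],"turn":[0,0,0],"gripper":1},{"translation":[0,0,-40],"turn":[0,0,0],"gripper":1}]'; python3 st.py
cat > look.py <<'E'
import sys
from h import *
x,y,z=map(float,sys.argv[2:5]); o=[]
for n in ("scene","top"):
    im=manip.camera(n)[:,:,::-1]; u,v=map(int,proj(n,(x,y,z))); u=min(max(u,60),452);v=min(max(v,45),339)
    o.append(cv2.convertScaleAbs(cv2.resize(im[v-45:v+45,u-60:u+60],(400,300),interpolation=cv2.INTER_CUBIC),alpha=1.3 if n=='scene' else 1.7))
cv2.imwrite('pics/'+sys.argv[1]+'.png',np.hstack(o))
E
python3 look.py f .403 .27 .12
```

```text
clock: 5.62
eef_pos: [0.403, 0.2689, 0.1413]
tool_rot: [3.101, -0.502, -0.002]
contact_force: [1.6, 1.2, -1.9]
finger_gap: 0.0425
t 5.62 pos [403.  268.9 141.3] yaw -18.39 tilt [-0.0012 -0.0005] F [ 1.6  1.2 -1.9] gap 42.5 q [ 0.34  0.36  1.62 -0.    1.16  0.66]
```

View pics/f.png

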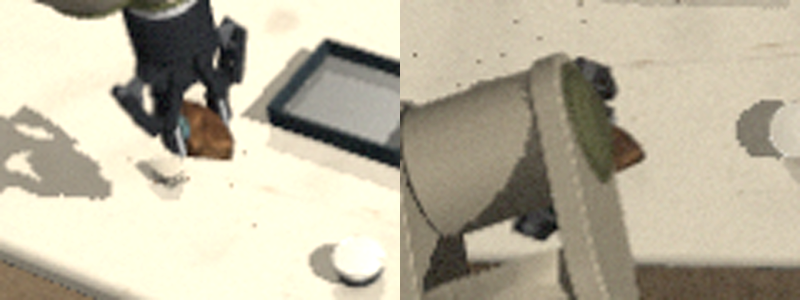

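```bash
python3 -m creep '[{"translation":[0,0,0],"turn":[0,0,-0.107],"gripper":1},{"translation":[0,0,0],"turn":[0,0,-0.107],"gripper":1},{"translation":[0,0,0],"turn":[0,0,-0.107],"gripper":1},{"translation":[10,0,0],"turn":[0,0,0],"gripper":1},{"translation":[30,6,0],"turn":[0,0,0],"gripper":1}]' |head -2
python3 -m creep '[{"translation":[36,6,0],"turn":[0,0,0],"gripper":1},{"translation":[36,6,0],"turn":[0,0,0],"gripper":1},{"translation":[36,6,0],"turn":[0,0,0],"gripper":1},{"translation":[36,6,0],"turn":[0,0,0],"gripper":1},{"translation":[36,6,0],"turn":[0,0,0],"gripper":1}]' |head -2
python3 -m creep '[{"translation":[0,0,25],"turn":[0,0,0],"gripper":1},{"translation":[0,0,25],"turn":[0,0,0],"gripper":1},{"translation":[0,0,25],"turn":[0,0,0],"gripper":1},{"translation":[0,0,15],"turn":[0,0,0],"gripper":1},{"translation":[0,0,0],"turn":[0,0,0],"gripper":1}]' |head -2
python3 st.py; python3 look.py g .623 .233 .05
```

```text
clock: 6.13
eef_pos: [0.4416, 0.2638, 0.1393]
clock: 6.55
eef_pos: [0.6257, 0.2323, 0.1387]
clock: 6.97
eef_pos: [0.6222, 0.2324, 0.0448]
t 6.97 pos [622.2 232.4  44.8] yaw -0.2 tilt [-0.0075 -0.0015] F [-0.2  0.7 -2.3] gap 42.4 q [ 0.18  0.75  1.19 -0.    1.21  0.18]
```

View pics/g.png

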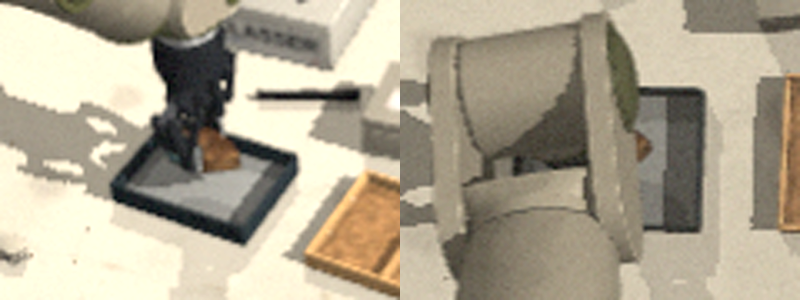

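```bash
python3 -m creep '[{"translation":[0,0,12],"turn":[0,0,0],"gripper":1},{"translation":[0,0,10],"turn":[0,0,0],"gripper":1},{"translation":[0,0,6],"turn":[0,0,0],"gripper":1},{"translation":[0,0,2],"turn":[0,0,0],"gripper":1},{"translation":[0,0,0],"turn":[0,0,0],"gripper":1}]'; python3 st.py
```

```text
clock: 7.48
eef_pos: [0.6234, 0.2331, 0.0187]
tool_rot: [3.141, -0.0, -0.002]
contact_force: [-0.1, -0.6, -2.1]
finger_gap: 0.0425
t 7.48 pos [623.4 233.1  18.7] yaw -0.01 tilt [-0.0011 -0.0002] F [-0.1 -0.6 -2.1] gap 42.5 q [0.18 0.78 1.21 0.   1.15 0.18]
```

```bash
python3 -m creep '[{"translation":[0,0,2],"turn":[0,0,0],"gripper":1},{"translation":[0,0,2],"turn":[0,0,0],"gripper":1},{"translation":[0,0,0],"turn":[0,0,0],"gripper":1},{"translation":[0,0,0],"turn":[0,0,0],"gripper":1},{"translation":[0,0,0],"turn":[0,0,0],"gripper":1}]'; python3 -m creep '[{"translation":[0,0,1],"turn":[0,0,0],"gripper":1},{"translation":[0,0,1],"turn":[0,0,0],"gripper":1},{"translation":[0,0,0],"turn":[0,0,0],"gripper":1},{"translation":[0,0,0],"turn":[0,0,0],"gripper":1},{"translation":[0,0,0],"turn":[0,0,0],"gripper":1}]'
```

```text
clock: 7.9
eef_pos: [0.6238, 0.2332, 0.0155]
tool_rot: [-3.142, -0.0, -0.001]
contact_force: [1.0, 1.1, -3.2]
finger_gap: 0.0423
clock: 8.32
eef_pos: [0.6237, 0.2332, 0.0133]
tool_rot: [3.142, 0.0, -0.0]
contact_force: [0.1, -0.5, -2.6]
finger_gap: 0.0424
```

Still hanging (−2 N); keep lowering by small steps until contact.

```bash
for i in 1 2; do python3 -m creep '[{"translation":[0,0,1],"turn":[0,0,0],"gripper":1},{"translation":[0,0,1],"turn":[0,0,0],"gripper":1},{"translation":[0,0,0],"turn":[0,0,0],"gripper":1},{"translation":[0,0,0],"turn":[0,0,0],"gripper":1},{"translation":[0,0,0],"turn":[0,0,0],"gripper":1}]'; done
```

```text
clock: 8.73
eef_pos: [0.6239, 0.2332, 0.0126]
tool_rot: [-3.142, -0.0, -0.002]
contact_force: [-2.2, -1.0, 7.5]
finger_gap: 0.0424
clock: 9.15
eef_pos: [0.624, 0.2333, 0.0124]
tool_rot: [-3.141, -0.0, -0.003]
contact_force: [-8.4, -2.6, 18.6]
finger_gap: 0.0426
```

```bash
python3 -m creep '[{"translation":[0,0,-3],"turn":[0,0,0],"gripper":0.5},{"translation":[0,0,0],"turn":[0,0,0],"gripper":-0.1},{"translation":[0,0,0],"turn":[0,0,0],"gripper":-0.3},{"translation":[0,0,0],"turn":[0,0,0],"gripper":-0.5},{"translation":[0,0,0],"turn":[0,0,0],"gripper":-0.5}]'; python3 -m creep '[{"translation":[0,0,0],"turn":[0,0,0],"gripper":-0.6},{"translation":[0,0,-15],"turn":[0,0,0],"gripper":-0.6},{"translation":[0,0,-25],"turn":[0,0,0],"gripper":-0.6},{"translation":[0,0,-40],"turn":[0,0,0],"gripper":-0.8},{"translation":[0,0,-40],"turn":[0,0,0],"gripper":-1}]'; python3 st.py
```

```text
clock: 9.57
eef_pos: [0.6237, 0.2332, 0.012]
tool_rot: [3.142, -0.0, -0.0]
contact_force: [0.0, -0.0, 0.8]
finger_gap: 0.0641
clock: 9.98
eef_pos: [0.6231, 0.2331, 0.1327]
tool_rot: [3.141, -0.0, -0.004]
contact_force: [1.1, -0.2, 0.4]
finger_gap: 0.085
t 9.98 pos [623.1 233.1 132.7] yaw -0.01 tilt [-0.0028 -0.0005] F [ 1.1 -0.2  0.4] gap 85.0 q [0.18 0.66 1.09 0.   1.39 0.18]
```

```bash
for i in 1 2 3; do python3 -m creep '[{"translation":[-12,32,0],"turn":[0,0,0],"gripper":-1},{"translation":[-12,32,0],"turn":[0,0,0],"gripper":-1},{"translation":[-12,32,0],"turn":[0,0,0],"gripper":-1},{"translation":[-12,32,0],"turn":[0,0,0],"gripper":-1},{"translation":[-12,32,0],"turn":[0,0,0],"gripper":-1}]' |head -2; done; python3 look.py h .623 .233 .02; python3 st.py
```

```text
clock: 10.4
eef_pos: [0.5629, 0.0719, 0.1323]
clock: 10.82
eef_pos: [0.5029, -0.0882, 0.1324]
clock: 11.23
eef_pos: [0.4429, -0.2483, 0.1324]
t 11.33 pos [ 442.5 -250.8  132.3] yaw -0.27 tilt [ 0.0003 -0.0013] F [ 0.6  0.8 -0.8] gap 85.3 q [-0.75  0.41  1.57 -0.    1.16 -0.74]
```

View pics/h.png

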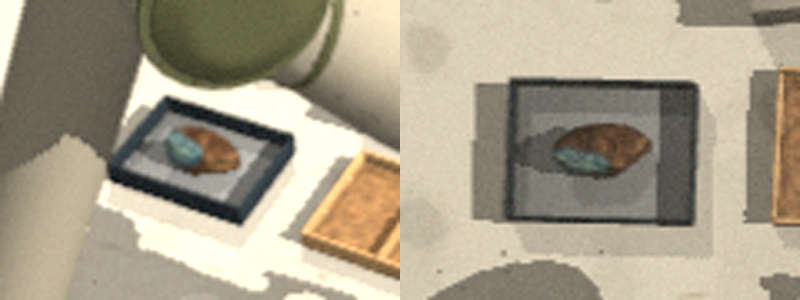

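The opal lies flat, centred in the felt tray. Next is the grey rock.

```bash
python3 -m creep '[{"translation":[5,0,25],"turn":[0,0,0],"gripper":-1},{"translation":[0,0,30],"turn":[0,0,0],"gripper":-1},{"translation":[0,0,30],"turn":[0,0,0],"gripper":-1},{"translation":[0,0,20],"turn":[0,0,0],"gripper":-1},{"translation":[0,0,15],"turn":[0,0,0],"gripper":-1}]'; python3 -m creep '[{"translation":[0,0,7],"turn":[0,0,0],"gripper":-1},{"translation":[0,0,0],"turn":[0,0,0],"gripper":0},{"translation":[0,0,0],"turn":[0,0,0],"gripper":0},{"translation":[0,0,0],"turn":[0,0,0],"gripper":0},{"translation":[0,0,0],"turn":[0,0,0],"gripper":0.3}]' 40; python3 -m creep '[{"translation":[0,0,0],"turn":[0,0,0],"gripper":1},{"translation":[0,0,0],"turn":[0,0,0],"gripper":1},{"translation":[0,0,0],"turn":[0,0,0],"gripper":1},{"translation":[0,0,0],"turn":[0,0,0],"gripper":1},{"translation":[0,0,0],"turn":[0,0,0],"gripper":1}]'; python3 st.py
```

```text
clock: 11.75
eef_pos: [0.4483, -0.2456, 0.0104]
tool_rot: [-3.14, -0.001, 0.003]
contact_force: [0.6, -0.4, 0.1]
finger_gap: 0.0852
clock: 12.17
eef_pos: [0.4489, -0.247, 0.0063]
tool_rot: [3.14, 0.001, 0.001]
contact_force: [0.4, 0.3, 10.9]
finger_gap: 0.0385
clock: 12.58
eef_pos: [0.4488, -0.247, 0.0066]
tool_rot: [3.14, 0.0, 0.002]
contact_force: [-3.0, 1.5, 6.4]
finger_gap: 0.0375
t 12.58 pos [ 448.8 -247.     6.6] yaw 0.02 tilt [ 0.001  -0.0012] F [-3.   1.5  6.4] gap 37.5 q [-0.73  0.6   1.69 -0.    0.85 -0.73]
```

```bash
python3 -m creep '[{"translation":[0,0,-8],"turn":[0,0,0],"gripper":1},{"translation":[0,0,-15],"turn":[0,0,0],"gripper":1},{"translation":[0,0,-30],"turn":[0,0,0],"gripper":1},{"translation":[0,0,-40],"turn":[0,0,0],"gripper":1},{"translation":[0,0,-35],"turn":[0,0,0],"gripper":1}]';python3 look.py i .447 -.25 .12;python3 st.py
```

```text
clock: 13.0
eef_pos: [0.4485, -0.2465, 0.1359]
tool_rot: [3.141, -0.0, 0.001]
contact_force: [1.6, -1.8, -2.2]
finger_gap: 0.0374
t 13.1 pos [ 450.6 -248.3  139.2] yaw 0.01 tilt [ 0.0086 -0.0076] F [ 0.8  0.4 -2.2] gap 37.4 q [-0.73  0.4   1.55  0.    1.17 -0.73]
```

View pics/i.png

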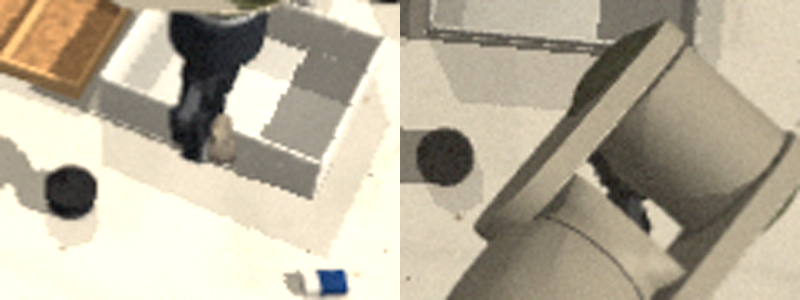

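```bash
python3 -m creep '[{"translation":[36,5.6,0],"turn":[0,0,0],"gripper":1},{"translation":[36,5.6,0],"turn":[0,0,0],"gripper":1},{"translation":[36,5.6,0],"turn":[0,0,0],"gripper":1},{"translation":[36,5.6,0],"turn":[0,0,0],"gripper":1},{"translation":[36,5.6,0],"turn":[0,0,0],"gripper":1}]';python3 -m creep '[{"translation":[0,0,25],"turn":[0,0,0],"gripper":1},{"translation":[0,0,30],"turn":[0,0,0],"gripper":1},{"translation":[0,0,30],"turn":[0,0,0],"gripper":1},{"translation":[0,0,20],"turn":[0,0,0],"gripper":1},{"translation":[0,0,15],"turn":[0,0,0],"gripper":1}]';python3 st.py
```

```text
clock: 13.52
eef_pos: [0.6299, -0.2745, 0.1326]
tool_rot: [-3.141, 0.0, 0.002]
contact_force: [-0.3, -1.1, -1.7]
finger_gap: 0.0377
clock: 13.93
eef_pos: [0.6273, -0.2738, 0.0098]
tool_rot: [-3.139, 0.0, 0.006]
contact_force: [0.5, 0.0, -1.4]
finger_gap: 0.0372
t 13.93 pos [ 627.3 -273.8    9.8] yaw -0.0 tilt [-0.0041  0.0029] F [ 0.5  0.  -1.4] gap 37.2 q [-0.58  0.82  1.15  0.    1.18 -0.58]
```

```bash
python3 -m creep '[{"translation":[0,0,0],"turn":[0,0,0],"gripper":1},{"translation":[0,0,0],"turn":[0,0,0],"gripper":1},{"translation":[0,0,0],"turn":[0,0,0],"gripper":1},{"translation":[0,0,0],"turn":[0,0,0],"gripper":1},{"translation":[0,0,0],"turn":[0,0,0],"gripper":1}]'
```

```text
clock: 14.35
eef_pos: [0.6289, -0.2749, 0.014]
tool_rot: [3.141, -0.0, 0.002]
contact_force: [0.1, 0.4, -2.5]
finger_gap: 0.0374
```

```bash
python3 -m creep '[{"translation":[0,0,1],"turn":[0,0,0],"gripper":1},{"translation":[0,0,1],"turn":[0,0,0],"gripper":1},{"translation":[0,0,1],"turn":[0,0,0],"gripper":1},{"translation":[0,0,0],"turn":[0,0,0],"gripper":1},{"translation":[0,0,0],"turn":[0,0,0],"gripper":1}]'; python3 -m creep '[{"translation":[0,0,1],"turn":[0,0,0],"gripper":1},{"translation":[0,0,1],"turn":[0,0,0],"gripper":1},{"translation":[0,0,0],"turn":[0,0,0],"gripper":1},{"translation":[0,0,0],"turn":[0,0,0],"gripper":1},{"translation":[0,0,0],"turn":[0,0,0],"gripper":1}]'
```

```text
clock: 14.77
eef_pos: [0.6287, -0.2748, 0.0103]
tool_rot: [-3.142, -0.0, 0.0]
contact_force: [-0.3, -0.5, -2.6]
finger_gap: 0.0377
clock: 15.18
eef_pos: [0.6287, -0.2748, 0.0083]
tool_rot: [-3.142, -0.0, 0.0]
contact_force: [0.4, -1.1, -2.6]
finger_gap: 0.0378
```

```bash
python3 -m creep '[{"translation":[0,0,1],"turn":[0,0,0],"gripper":1},{"translation":[0,0,0.5],"turn":[0,0,0],"gripper":1},{"translation":[0,0,0],"turn":[0,0,0],"gripper":1},{"translation":[0,0,0],"turn":[0,0,0],"gripper":1},{"translation":[0,0,0],"turn":[0,0,0],"gripper":1}]'; python3 look.py j .63 -.275 .03
```

```text
clock: 15.6
eef_pos: [0.6288, -0.2748, 0.0081]
tool_rot: [3.141, 0.0, 0.001]
contact_force: [-2.6, 1.7, 6.1]
finger_gap: 0.0377
```

View pics/j.png

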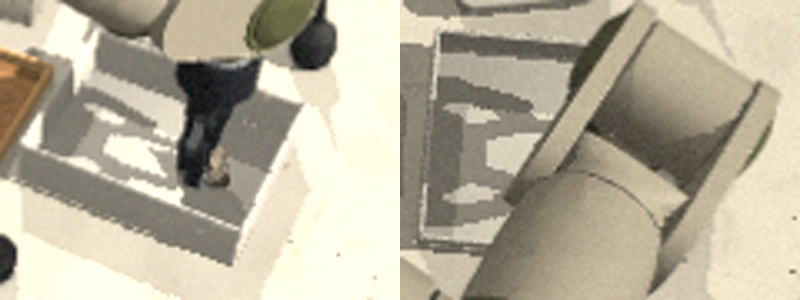

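Contact with the floor (+6 N). Release, rise, and head to the rusty rock.

```bash
python3 -m creep '[{"translation":[0,0,-1],"turn":[0,0,0],"gripper":0.6},{"translation":[0,0,0],"turn":[0,0,0],"gripper":0},{"translation":[0,0,0],"turn":[0,0,0],"gripper":-0.3},{"translation":[0,0,0],"turn":[0,0,0],"gripper":-0.5},{"translation":[0,0,0],"turn":[0,0,0],"gripper":-0.6}]'; python3 -m creep '[{"translation":[0,0,-10],"turn":[0,0,0],"gripper":-0.6},{"translation":[0,0,-25],"turn":[0,0,0],"gripper":-0.6},{"translation":[0,0,-40],"turn":[0,0,0],"gripper":-0.6},{"translation":[0,0,-40],"turn":[0,0,0],"gripper":-0.8},{"translation":[0,0,0],"turn":[0,0,0],"gripper":-1}]'; for i in 1 2; do python3 -m creep '[{"translation":[-20,-27,0],"turn":[0,0,0],"gripper":-1},{"translation":[-20,-27,0],"turn":[0,0,0],"gripper":-1},{"translation":[-20,-27,0],"turn":[0,0,0],"gripper":-1},{"translation":[-20,-27,0],"turn":[0,0,0],"gripper":-1},{"translation":[-20,-27,0],"turn":[0,0,0],"gripper":-1}]' |head -2; done;python3 look.py k .63 -.23 .03; python3 st.py
```

```text
clock: 16.12
eef_pos: [0.6288, -0.2748, 0.0078]
tool_rot: [3.142, 0.0, 0.0]
contact_force: [0.4, 0.9, -0.1]
finger_gap: 0.0687
clock: 16.53
eef_pos: [0.6315, -0.2765, 0.1327]
tool_rot: [3.133, 0.0, 0.02]
contact_force: [0.4, -1.8, 1.2]
finger_gap: 0.0849
clock: 16.95
eef_pos: [0.5277, -0.1387, 0.1235]
clock: 17.37
eef_pos: [0.4278, -0.0037, 0.1234]
t 17.47 pos [425.8  -1.8 123.4] yaw 0.17 tilt [-0.0013  0.0008] F [-0.  -0.9  0.2] gap 85.2 q [-0.28  0.29  1.79  0.    1.05 -0.29]
```

View pics/k.png

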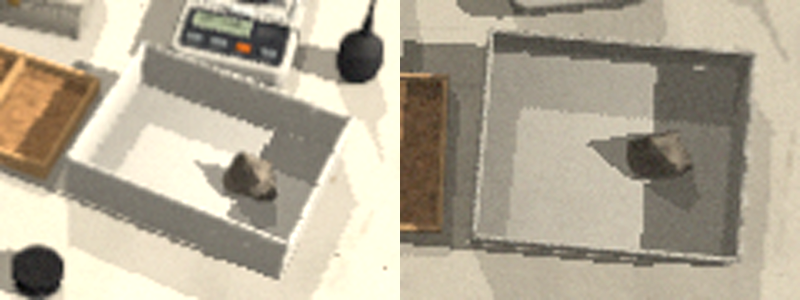

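```bash
python3 -m creep '[{"translation":[5,3,20],"turn":[0,0,0],"gripper":-1},{"translation":[0,0,25],"turn":[0,0,0.087],"gripper":-1},{"translation":[0,0,25],"turn":[0,0,0.087],"gripper":-1},{"translation":[0,0,20],"turn":[0,0,0.087],"gripper":-1},{"translation":[0,0,10],"turn":[0,0,0],"gripper":-1}]'; python3 -m creep '[{"translation":[0,0,10],"turn":[0,0,0],"gripper":-1},{"translation":[0,0,5],"turn":[0,0,0],"gripper":-1},{"translation":[0,0,2],"turn":[0,0,0],"gripper":-1},{"translation":[0,0,0],"turn":[0,0,0],"gripper":-1},{"translation":[0,0,0],"turn":[0,0,0],"gripper":-1}]'; python3 st.py
```

```text
clock: 17.88
eef_pos: [0.4336, -0.0081, 0.0213]
tool_rot: [-3.114, 0.416, 0.002]
contact_force: [-0.6, -0.3, -0.1]
finger_gap: 0.0858
clock: 18.3
eef_pos: [0.4342, -0.008, 0.0063]
tool_rot: [3.115, -0.409, 0.002]
contact_force: [-1.6, -0.6, -0.6]
finger_gap: 0.0852
t 18.3 pos [434.2  -8.    6.3] yaw -14.96 tilt [ 0.0011 -0.0003] F [-1.6 -0.6 -0.6] gap 85.2 q [-0.29  0.52  1.91  0.    0.71 -0.03]
```

```bash
python3 -m creep '[{"translation":[-4,-2,4],"turn":[0,0,0],"gripper":-1},{"translation":[0,0,0],"turn":[0,0,0],"gripper":0},{"translation":[0,0,0],"turn":[0,0,0],"gripper":0},{"translation":[0,0,0],"turn":[0,0,0],"gripper":0},{"translation":[0,0,0],"turn":[0,0,0],"gripper":0.3}]' 40; python3 -m creep '[{"translation":[0,0,0],"turn":[0,0,0],"gripper":1},{"translation":[0,0,0],"turn":[0,0,0],"gripper":1},{"translation":[0,0,0],"turn":[0,0,0],"gripper":1},{"translation":[0,0,0],"turn":[0,0,0],"gripper":1},{"translation":[0,0,0],"turn":[0,0,0],"gripper":1}]'; python3 st.py
```

```text
clock: 18.72
eef_pos: [0.4304, -0.0047, 0.0022]
tool_rot: [-3.115, 0.409, -0.0]
contact_force: [-1.7, 2.9, 14.0]
finger_gap: 0.0417
clock: 19.13
eef_pos: [0.4304, -0.0047, 0.0024]
tool_rot: [-3.115, 0.409, -0.001]
contact_force: [-1.3, 1.4, 8.7]
finger_gap: 0.0413
t 19.13 pos [430.4  -4.7   2.4] yaw -14.96 tilt [0.0006 0.    ] F [-1.3  1.4  8.7] gap 41.3 q [-0.29  0.52  1.92  0.    0.69 -0.03]
```

```bash
python3 -m creep '[{"translation":[0,0,-8],"turn":[0,0,0],"gripper":1},{"translation":[0,0,-20],"turn":[0,0,0],"gripper":1},{"translation":[0,0,-30],"turn":[0,0,-0.087],"gripper":1},{"translation":[0,0,-40],"turn":[0,0,-0.087],"gripper":1},{"translation":[0,0,-30],"turn":[0,0,-0.087],"gripper":1}]';python3 look.py l .43 0 .12;python3 st.py
```

```text
clock: 19.55
eef_pos: [0.4303, -0.0048, 0.1326]
tool_rot: [3.141, 0.007, 0.002]
contact_force: [1.3, -0.0, -2.0]
finger_gap: 0.0412
t 19.65 pos [432.3  -5.3 134.2] yaw 0.15 tilt [ 0.0089 -0.0026] F [ 0.1 -0.3 -1.7] gap 41.4 q [-0.29  0.28  1.77 -0.    1.08 -0.29]
```

View pics/l.png

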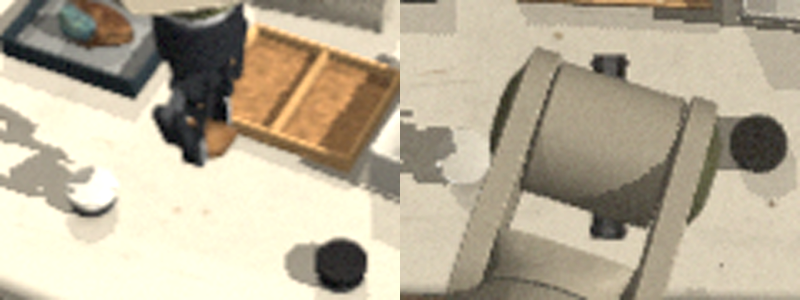

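```bash
for i in 1 2; do python3 -m creep '[{"translation":[20,18,0],"turn":[0,0,0],"gripper":1},{"translation":[20,18,0],"turn":[0,0,0],"gripper":1},{"translation":[20,18,0],"turn":[0,0,0],"gripper":1},{"translation":[20,18,0],"turn":[0,0,0],"gripper":1},{"translation":[20,18,0],"turn":[0,0,0],"gripper":1}]'|head -2; done; python3 -m creep '[{"translation":[0,0,20],"turn":[0,0,0],"gripper":1},{"translation":[0,0,30],"turn":[0,0,0],"gripper":1},{"translation":[0,0,30],"turn":[0,0,0],"gripper":1},{"translation":[0,0,20],"turn":[0,0,0],"gripper":1},{"translation":[0,0,10],"turn":[0,0,0],"gripper":1}]'; python3 -m creep '[{"translation":[0,0,5],"turn":[0,0,0],"gripper":1},{"translation":[0,0,2],"turn":[0,0,0],"gripper":1},{"translation":[0,0,0],"turn":[0,0,0],"gripper":1},{"translation":[0,0,0],"turn":[0,0,0],"gripper":1},{"translation":[0,0,0],"turn":[0,0,0],"gripper":1}]';python3 st.py
```

```text
clock: 20.07
eef_pos: [0.5307, -0.0956, 0.129]
clock: 20.48
eef_pos: [0.6307, -0.1856, 0.1286]
clock: 20.9
eef_pos: [0.6285, -0.184, 0.0156]
tool_rot: [-3.139, 0.002, 0.009]
contact_force: [-0.3, 0.1, -1.1]
finger_gap: 0.0414
clock: 21.32
eef_pos: [0.6309, -0.1851, 0.0141]
tool_rot: [3.141, -0.0, 0.003]
contact_force: [0.8, -0.5, -0.9]
finger_gap: 0.0416
t 21.32 pos [ 630.9 -185.1   14.1] yaw -0.01 tilt [ 0.0019 -0.001 ] F [ 0.8 -0.5 -0.9] gap 41.6 q [-0.47  0.77  1.25 -0.    1.12 -0.46]
```

Contact is expected near z≈5; lower gently.

```bash
python3 -m creep '[{"translation":[0,0,2],"turn":[0,0,0],"gripper":1},{"translation":[0,0,2],"turn":[0,0,0],"gripper":1},{"translation":[0,0,2],"turn":[0,0,0],"gripper":1},{"translation":[0,0,0],"turn":[0,0,0],"gripper":1},{"translation":[0,0,0],"turn":[0,0,0],"gripper":1}]'; for i in 1 2; do python3 -m creep '[{"translation":[0,0,1],"turn":[0,0,0],"gripper":1},{"translation":[0,0,0.5],"turn":[0,0,0],"gripper":1},{"translation":[0,0,0],"turn":[0,0,0],"gripper":1},{"translation":[0,0,0],"turn":[0,0,0],"gripper":1},{"translation":[0,0,0],"turn":[0,0,0],"gripper":1}]'; done
```

```text
clock: 21.73
eef_pos: [0.6303, -0.1848, 0.0067]
tool_rot: [-3.141, 0.0, 0.0]
contact_force: [0.4, 0.6, -1.2]
finger_gap: 0.0418
clock: 22.15
eef_pos: [0.6304, -0.1848, 0.0054]
tool_rot: [3.142, -0.0, 0.0]
contact_force: [0.9, 0.6, -1.5]
finger_gap: 0.0413
clock: 22.57
eef_pos: [0.6305, -0.1848, 0.0051]
tool_rot: [3.141, 0.0, 0.001]
contact_force: [-3.9, 1.6, 8.1]
finger_gap: 0.0415
```

```bash
python3 -m creep '[{"translation":[0,0,-1],"turn":[0,0,0],"gripper":0.6},{"translation":[0,0,0],"turn":[0,0,0],"gripper":0},{"translation":[0,0,0],"turn":[0,0,0],"gripper":-0.3},{"translation":[0,0,0],"turn":[0,0,0],"gripper":-0.5},{"translation":[0,0,0],"turn":[0,0,0],"gripper":-0.6}]'; python3 -m creep '[{"translation":[0,0,-10],"turn":[0,0,0],"gripper":-0.6},{"translation":[0,0,-25],"turn":[0,0,0],"gripper":-0.6},{"translation":[0,0,-40],"turn":[0,0,0],"gripper":-0.6},{"translation":[0,0,-40],"turn":[0,0,0],"gripper":-0.8},{"translation":[0,0,0],"turn":[0,0,0],"gripper":-1}]'; for i in 1 2; do python3 -m creep '[{"translation":[-20.5,-31,0],"turn":[0,0,0],"gripper":-1},{"translation":[-20.5,-31,0],"turn":[0,0,0],"gripper":-1},{"translation":[-20.5,-31,0],"turn":[0,0,0],"gripper":-1},{"translation":[-20.5,-31,0],"turn":[0,0,0],"gripper":-1},{"translation":[-20.5,-31,0],"turn":[0,0,0],"gripper":-1}]' |head -2; done;python3 look.py m .63 -.23 .03; python3 st.py
```

```text
clock: 22.98
eef_pos: [0.6304, -0.1849, 0.0047]
tool_rot: [-3.142, 0.0, 0.0]
contact_force: [-0.0, -0.0, 0.4]
finger_gap: 0.0683
clock: 23.4
eef_pos: [0.6334, -0.1862, 0.1292]
tool_rot: [3.135, 0.0, 0.021]
contact_force: [1.2, -0.0, 0.3]
finger_gap: 0.0852
clock: 23.82
eef_pos: [0.5267, -0.0286, 0.1204]
clock: 24.23
eef_pos: [0.4243, 0.1263, 0.1205]
t 24.33 pos [422.3 128.3 120.4] yaw 0.26 tilt [-0.0008  0.0007] F [ 1.9 -0.7  0.8] gap 85.1 q [0.03 0.32 1.76 0.   1.06 0.02]
```

View pics/m.png

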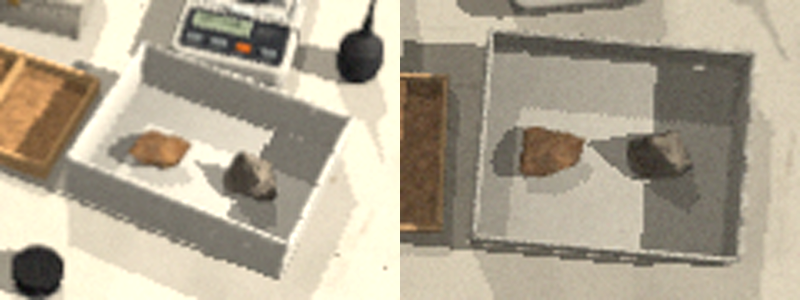

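```bash
python3 -m creep '[{"translation":[3,5.5,20],"turn":[0,0,0],"gripper":-1},{"translation":[0,0,25],"turn":[0,0,0],"gripper":-1},{"translation":[0,0,20],"turn":[0,0,0],"gripper":-1},{"translation":[0,0,10],"turn":[0,0,0],"gripper":-1},{"translation":[0,0,0],"turn":[0,0,0],"gripper":-1}]';python3 -m creep '[{"translation":[0,0,15],"turn":[0,0,0],"gripper":-1},{"translation":[0,0,8],"turn":[0,0,0],"gripper":-1},{"translation":[0,0,4],"turn":[0,0,0],"gripper":-1},{"translation":[0,0,0],"turn":[0,0,0],"gripper":-1},{"translation":[0,0,0],"turn":[0,0,0],"gripper":-1}]'; python3 st.py; python3 look.py n .425 .123 .03
```

```text
clock: 24.75
eef_pos: [0.428, 0.1192, 0.0435]
tool_rot: [3.141, -0.001, -0.004]
contact_force: [-0.2, -0.1, 0.6]
finger_gap: 0.0855
clock: 25.17
eef_pos: [0.4287, 0.1196, 0.0183]
tool_rot: [-3.142, 0.0, -0.001]
contact_force: [-0.4, -0.7, -0.0]
finger_gap: 0.0852
t 25.17 pos [428.7 119.6  18.3] yaw -0.0 tilt [0.0005 0.    ] F [-0.4 -0.7 -0. ] gap 85.2 q [0.   0.51 1.87 0.   0.77 0.01]
```

View pics/n.png

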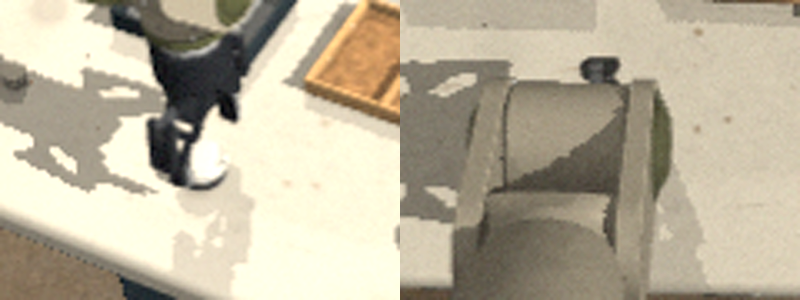

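```bash
python3 -m creep '[{"translation":[-3.7,-3,8],"turn":[0,0,0],"gripper":-1},{"translation":[0,0,6],"turn":[0,0,0],"gripper":-1},{"translation":[0,0,2],"turn":[0,0,0],"gripper":-1},{"translation":[0,0,0],"turn":[0,0,0],"gripper":-0.4},{"translation":[0,0,0],"turn":[0,0,0],"gripper":-0.4}]' 25; python3 st.py; python3 -m creep '[{"translation":[0,0,0],"turn":[0,0,0],"gripper":-0.2},{"translation":[0,0,0],"turn":[0,0,0],"gripper":0},{"translation":[0,0,0],"turn":[0,0,0],"gripper":0.3},{"translation":[0,0,0],"turn":[0,0,0],"gripper":0.3},{"translation":[0,0,0],"turn":[0,0,0],"gripper":0.3}]';python3 st.py
```

```text
clock: 25.68
eef_pos: [0.4248, 0.1226, 0.0019]
tool_rot: [3.142, -0.0, 0.0]
contact_force: [-0.1, -0.4, 0.3]
finger_gap: 0.0639
t 25.68 pos [424.8 122.6   1.9] yaw -0.0 tilt [ 0.0001 -0.    ] F [-0.1 -0.4  0.3] gap 63.9 q [ 0.01  0.54  1.89 -0.    0.71  0.01]
clock: 26.1
eef_pos: [0.4249, 0.1226, 0.0023]
tool_rot: [3.142, 0.0, 0.001]
contact_force: [-0.8, -1.5, 6.2]
finger_gap: 0.0491
t 26.1 pos [424.9 122.6   2.3] yaw 0.0 tilt [ 0.0009 -0.0001] F [-0.8 -1.5  6.2] gap 49.1 q [ 0.01  0.54  1.89 -0.    0.71  0.01]
```

```bash
python3 -m creep '[{"translation":[0,0,-5],"turn":[0,0,0],"gripper":0.3},{"translation":[0,0,-15],"turn":[0,0,0],"gripper":0.3},{"translation":[0,0,-25],"turn":[0,0,0],"gripper":0.3},{"translation":[0,0,-25],"turn":[0,0,0],"gripper":0.3},{"translation":[0,0,-10],"turn":[0,0,0],"gripper":0.3}]';python3 -m creep '[{"translation":[20,9,0],"turn":[0,0,0],"gripper":0.3},{"translation":[20,9,0],"turn":[0,0,0],"gripper":0.3},{"translation":[20,9,0],"turn":[0,0,0],"gripper":0.3},{"translation":[20,9,0],"turn":[0,0,0],"gripper":0.3},{"translation":[20,9,0],"turn":[0,0,0],"gripper":0.3}]';python3 look.py o .525 .08 .09; python3 st.py
```

```text
clock: 26.52
eef_pos: [0.4255, 0.1227, 0.0847]
tool_rot: [-3.141, -0.0, -0.006]
contact_force: [0.9, 0.3, 0.3]
finger_gap: 0.0486
clock: 26.93
eef_pos: [0.5254, 0.0772, 0.0822]
tool_rot: [-3.142, 0.0, -0.0]
contact_force: [0.2, -1.1, -0.6]
finger_gap: 0.0489
t 27.03 pos [527.1  76.4  82. ] yaw -0.09 tilt [ 0.0021 -0.0003] F [0.3 0.2 0.4] gap 48.4 q [-0.08  0.51  1.57 -0.    1.06 -0.08]
```

View pics/o.png

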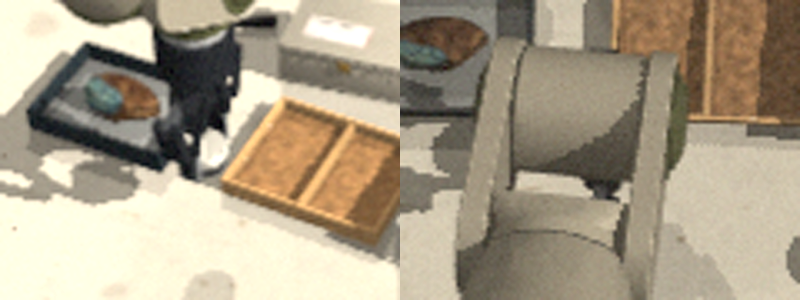

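```bash
python3 -m creep '[{"translation":[26,10,0],"turn":[0,0,0],"gripper":0.3},{"translation":[26,10,0],"turn":[0,0,0],"gripper":0.3},{"translation":[26,10,0],"turn":[0,0,0],"gripper":0.3},{"translation":[26,11,0],"turn":[0,0,0],"gripper":0.3},{"translation":[0,0,10],"turn":[0,0,0],"gripper":0.3}]';python3 -m creep '[{"translation":[0,0,20],"turn":[0,0,0],"gripper":0.3},{"translation":[0,0,15],"turn":[0,0,0],"gripper":0.3},{"translation":[0,0,10],"turn":[0,0,0],"gripper":0.3},{"translation":[0,0,5],"turn":[0,0,0],"gripper":0.3},{"translation":[0,0,0],"turn":[0,0,0],"gripper":0.3}]';python3 -m creep '[{"translation":[0,0,4],"turn":[0,0,0],"gripper":0.3},{"translation":[0,0,2],"turn":[0,0,0],"gripper":0.3},{"translation":[0,0,0],"turn":[0,0,0],"gripper":0.3},{"translation":[0,0,0],"turn":[0,0,0],"gripper":0.3},{"translation":[0,0,0],"turn":[0,0,0],"gripper":0.3}]'; python3 st.py
```

```text
clock: 27.45
eef_pos: [0.6326, 0.0348, 0.0733]
tool_rot: [3.141, -0.002, 0.009]
contact_force: [-0.6, 0.1, 0.2]
finger_gap: 0.0486
clock: 27.87
eef_pos: [0.6278, 0.037, 0.0211]
tool_rot: [-3.141, -0.0, 0.003]
contact_force: [0.0, 0.4, 0.6]
finger_gap: 0.0486
clock: 28.28
eef_pos: [0.6288, 0.0367, 0.0162]
tool_rot: [3.142, 0.0, 0.001]
contact_force: [0.3, -0.2, -0.5]
finger_gap: 0.0492
t 28.28 pos [628.8  36.7  16.2] yaw 0.0 tilt [ 0.0007 -0.0001] F [ 0.3 -0.2 -0.5] gap 49.2 q [-0.13  0.73  1.33  0.    1.08 -0.13]
```

Contact expected at z≈7; lower in small steps.

```bash
python3 -m creep '[{"translation":[0,0,2],"turn":[0,0,0],"gripper":0.3},{"translation":[0,0,2],"turn":[0,0,0],"gripper":0.3},{"translation":[0,0,2],"turn":[0,0,0],"gripper":0.3},{"translation":[0,0,0],"turn":[0,0,0],"gripper":0.3},{"translation":[0,0,0],"turn":[0,0,0],"gripper":0.3}]'; for i in 1 2; do python3 -m creep '[{"translation":[0,0,1],"turn":[0,0,0],"gripper":0.3},{"translation":[0,0,0.5],"turn":[0,0,0],"gripper":0.3},{"translation":[0,0,0],"turn":[0,0,0],"gripper":0.3},{"translation":[0,0,0],"turn":[0,0,0],"gripper":0.3},{"translation":[0,0,0],"turn":[0,0,0],"gripper":0.3}]'; done
```

```text
clock: 28.7
eef_pos: [0.6286, 0.0367, 0.0096]
tool_rot: [-3.142, 0.0, 0.001]
contact_force: [-0.6, 0.4, 0.2]
finger_gap: 0.0488
clock: 29.12
eef_pos: [0.6287, 0.0367, 0.0084]
tool_rot: [-3.142, 0.0, -0.0]
contact_force: [-0.6, 0.0, -1.1]
finger_gap: 0.0487
clock: 29.53
eef_pos: [0.6288, 0.0367, 0.0073]
tool_rot: [3.141, 0.0, 0.001]
contact_force: [-1.3, -0.2, 5.1]
finger_gap: 0.0487
```

```bash
python3 -m creep '[{"translation":[0,0,0],"turn":[0,0,0],"gripper":-0.2},{"translation":[0,0,0],"turn":[0,0,0],"gripper":-0.3},{"translation":[0,0,0],"turn":[0,0,0],"gripper":-0.5},{"translation":[0,0,0],"turn":[0,0,0],"gripper":-0.6},{"translation":[0,0,0],"turn":[0,0,0],"gripper":-0.6}]'; python3 -m creep '[{"translation":[0,0,-10],"turn":[0,0,0],"gripper":-0.6},{"translation":[0,0,-25],"turn":[0,0,0],"gripper":-0.6},{"translation":[0,0,-30],"turn":[0,0,0],"gripper":-0.6},{"translation":[0,0,-25],"turn":[0,0,0],"gripper":-0.8},{"translation":[0,0,0],"turn":[0,0,0],"gripper":-1}]'; for i in 1 2; do python3 -m creep '[{"translation":[-18.7,17,0],"turn":[0,0,0],"gripper":-1},{"translation":[-18.7,17,0],"turn":[0,0,0],"gripper":-1},{"translation":[-18.7,17,0],"turn":[0,0,0],"gripper":-1},{"translation":[-18.7,17,0],"turn":[0,0,0],"gripper":-1},{"translation":[-18.7,17,0],"turn":[0,0,0],"gripper":-1}]' |head -2; done;python3 look.py p .63 -.0 .03; python3 st.py
```

```text
clock: 29.95
eef_pos: [0.6286, 0.0367, 0.0066]
tool_rot: [-3.142, 0.0, 0.0]
contact_force: [0.2, -0.4, 0.1]
finger_gap: 0.0688
clock: 30.37
eef_pos: [0.631, 0.0365, 0.103]
tool_rot: [3.14, 0.0, 0.015]
contact_force: [-0.0, 0.2, 0.9]
finger_gap: 0.0848
clock: 30.78
eef_pos: [0.5342, -0.0489, 0.0972]
clock: 31.2
eef_pos: [0.4407, -0.134, 0.0972]
t 31.3 pos [ 439.9 -134.8   97.2] yaw -0.17 tilt [-0.0005 -0.0002] F [-0.2  0.6  0.4] gap 85.3 q [-0.56  0.39  1.74 -0.    1.01 -0.55]
```

View pics/p.png

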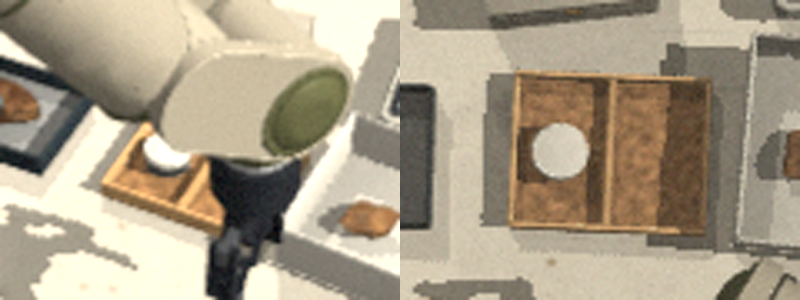

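The white jar stands in the left bay. Next is the black jar.

```bash
python3 -m creep '[{"translation":[0,0,20],"turn":[0,0,0],"gripper":-1},{"translation":[0,0,20],"turn":[0,0,0],"gripper":-1},{"translation":[0,0,15],"turn":[0,0,0],"gripper":-1},{"translation":[0,0,10],"turn":[0,0,0],"gripper":-1},{"translation":[0,0,0],"turn":[0,0,0],"gripper":-1}]';python3 -m creep '[{"translation":[0,0,8],"turn":[0,0,0],"gripper":-1},{"translation":[0,0,0],"turn":[0,0,0],"gripper":-1},{"translation":[0,0,0],"turn":[0,0,0],"gripper":-1},{"translation":[0,0,0],"turn":[0,0,0],"gripper":-1},{"translation":[0,0,0],"turn":[0,0,0],"gripper":-1}]'; python3 st.py
```

```text
clock: 31.72
eef_pos: [0.4413, -0.1326, 0.0305]
tool_rot: [-3.14, -0.0, 0.004]
contact_force: [-0.1, -0.0, -0.1]
finger_gap: 0.0856
clock: 32.13
eef_pos: [0.4419, -0.1334, 0.0243]
tool_rot: [3.141, 0.0, 0.001]
contact_force: [0.4, -0.0, 0.3]
finger_gap: 0.0851
t 32.13 pos [ 441.9 -133.4   24.3] yaw 0.01 tilt [ 0.0008 -0.0005] F [ 0.4 -0.   0.3] gap 85.1 q [-0.55  0.51  1.82 -0.    0.81 -0.55]
```

```bash
python3 -m creep '[{"translation":[0,-1,10],"turn":[0,0,0],"gripper":-1},{"translation":[0,0,8],"turn":[0,0,0],"gripper":-1},{"translation":[0,0,4],"turn":[0,0,0],"gripper":-1},{"translation":[0,0,0],"turn":[0,0,0],"gripper":-0.4},{"translation":[0,0,0],"turn":[0,0,0],"gripper":-0.4}]' 25; python3 -m creep '[{"translation":[0,0,0],"turn":[0,0,0],"gripper":-0.2},{"translation":[0,0,0],"turn":[0,0,0],"gripper":0},{"translation":[0,0,0],"turn":[0,0,0],"gripper":0.3},{"translation":[0,0,0],"turn":[0,0,0],"gripper":0.3},{"translation":[0,0,0],"turn":[0,0,0],"gripper":0.3}]';python3 st.py
python3 -m creep '[{"translation":[0,0,-5],"turn":[0,0,0],"gripper":0.3},{"translation":[0,0,-15],"turn":[0,0,0],"gripper":0.3},{"translation":[0,0,-25],"turn":[0,0,0],"gripper":0.3},{"translation":[0,0,-25],"turn":[0,0,0],"gripper":0.3},{"translation":[0,0,-10],"turn":[0,0,0],"gripper":0.3}]';python3 look.py q .445 -.13 .09; python3 st.py
```

```text
clock: 32.55
eef_pos: [0.4416, -0.1323, 0.0018]
tool_rot: [-3.141, 0.0, 0.001]
contact_force: [-0.5, -0.3, -0.4]
finger_gap: 0.064
clock: 32.97
eef_pos: [0.4418, -0.1324, 0.0023]
tool_rot: [3.141, 0.0, 0.001]
contact_force: [0.3, 0.3, 5.6]
finger_gap: 0.0487
t 32.97 pos [ 441.8 -132.4    2.3] yaw 0.0 tilt [ 0.0007 -0.0004] F [0.3 0.3 5.6] gap 48.7 q [-0.55  0.55  1.84 -0.    0.75 -0.55]
clock: 33.38
eef_pos: [0.4425, -0.1327, 0.0847]
tool_rot: [3.14, 0.0, 0.005]
contact_force: [0.2, 0.2, -0.1]
finger_gap: 0.0488
t 33.48 pos [ 442.4 -132.7   83.6] yaw 0.0 tilt [ 0.0036 -0.0021] F [ 0.2  0.2 -1.2] gap 48.5 q [-0.55  0.41  1.76  0.    0.97 -0.55]
```

View pics/q.png

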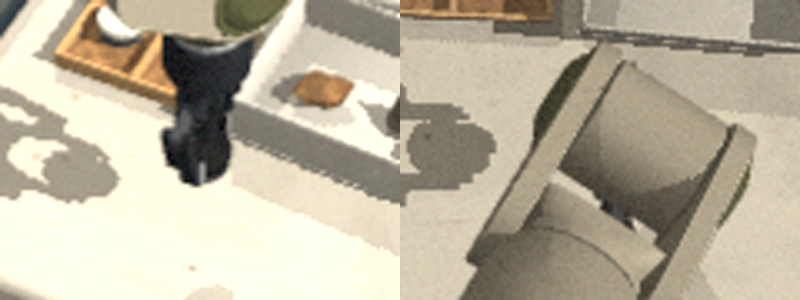

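```bash
python3 -m creep '[{"translation":[10,-25,0],"turn":[0,0,0],"gripper":0.3},{"translation":[14,-25,0],"turn":[0,0,0],"gripper":0.3},{"translation":[20,-25,0],"turn":[0,0,0],"gripper":0.3},{"translation":[24,-8,0],"turn":[0,0,0],"gripper":0.3},{"translation":[24,0,0],"turn":[0,0,0],"gripper":0.3}]';python3 -m creep '[{"translation":[24,0,0],"turn":[0,0,0],"gripper":0.3},{"translation":[24,0,0],"turn":[0,0,0],"gripper":0.3},{"translation":[24,0,0],"turn":[0,0,0],"gripper":0.3},{"translation":[24,0,0],"turn":[0,0,0],"gripper":0.3},{"translation":[0,0,10],"turn":[0,0,0],"gripper":0.3}]';python3 -m creep '[{"translation":[0,0,20],"turn":[0,0,0],"gripper":0.3},{"translation":[0,0,15],"turn":[0,0,0],"gripper":0.3},{"translation":[0,0,10],"turn":[0,0,0],"gripper":0.3},{"translation":[0,0,5],"turn":[0,0,0],"gripper":0.3},{"translation":[0,0,0],"turn":[0,0,0],"gripper":0.3}]'; python3 st.py
```

```text
clock: 33.9
eef_pos: [0.5337, -0.0469, 0.0808]
tool_rot: [-3.141, -0.004, 0.004]
contact_force: [0.0, -0.2, -0.3]
finger_gap: 0.0486
clock: 34.32
eef_pos: [0.6333, -0.0496, 0.0716]
tool_rot: [3.141, 0.001, 0.006]
contact_force: [0.3, -0.2, -0.8]
finger_gap: 0.0491
clock: 34.73
eef_pos: [0.6287, -0.0492, 0.0203]
tool_rot: [-3.141, 0.0, 0.004]
contact_force: [-0.0, 0.2, -0.1]
finger_gap: 0.049
t 34.73 pos [628.7 -49.2  20.3] yaw -0.01 tilt [-0.0027  0.0007] F [-0.   0.2 -0.1] gap 49.0 q [-0.27  0.73  1.32 -0.    1.09 -0.27]
```

```bash
python3 -m creep '[{"translation":[0,0,4],"turn":[0,0,0],"gripper":0.3},{"translation":[0,0,4],"turn":[0,0,0],"gripper":0.3},{"translation":[0,0,2],"turn":[0,0,0],"gripper":0.3},{"translation":[0,0,0],"turn":[0,0,0],"gripper":0.3},{"translation":[0,0,0],"turn":[0,0,0],"gripper":0.3}]'; for i in 1 2; do python3 -m creep '[{"translation":[0,0,1],"turn":[0,0,0],"gripper":0.3},{"translation":[0,0,0.5],"turn":[0,0,0],"gripper":0.3},{"translation":[0,0,0],"turn":[0,0,0],"gripper":0.3},{"translation":[0,0,0],"turn":[0,0,0],"gripper":0.3},{"translation":[0,0,0],"turn":[0,0,0],"gripper":0.3}]'; done
```

```text
clock: 35.15
eef_pos: [0.6297, -0.0493, 0.012]
tool_rot: [3.142, -0.0, 0.001]
contact_force: [0.1, -0.5, -1.1]
finger_gap: 0.0487
clock: 35.57
eef_pos: [0.6297, -0.0493, 0.0104]
tool_rot: [-3.142, -0.0, -0.0]
contact_force: [0.8, 0.4, -0.5]
finger_gap: 0.0486
clock: 35.98
eef_pos: [0.6296, -0.0493, 0.0088]
tool_rot: [-3.142, 0.0, 0.0]
contact_force: [0.0, -0.6, 0.1]
finger_gap: 0.0487
```

```bash
python3 -m creep '[{"translation":[0,0,1],"turn":[0,0,0],"gripper":0.3},{"translation":[0,0,1],"turn":[0,0,0],"gripper":0.3},{"translation":[0,0,0],"turn":[0,0,0],"gripper":0.3},{"translation":[0,0,0],"turn":[0,0,0],"gripper":0.3},{"translation":[0,0,0],"turn":[0,0,0],"gripper":0.3}]'
```

```text
clock: 36.4
eef_pos: [0.6297, -0.0494, 0.0073]
tool_rot: [3.141, 0.0, 0.001]
contact_force: [-1.9, 0.7, 6.1]
finger_gap: 0.049
```

Contact. Release, rise, and back off for a clear view.

```bash
python3 -m creep '[{"translation":[0,0,0],"turn":[0,0,0],"gripper":-0.2},{"translation":[0,0,0],"turn":[0,0,0],"gripper":-0.3},{"translation":[0,0,0],"turn":[0,0,0],"gripper":-0.5},{"translation":[0,0,0],"turn":[0,0,0],"gripper":-0.6},{"translation":[0,0,0],"turn":[0,0,0],"gripper":-0.6}]'; python3 -m creep '[{"translation":[0,0,-10],"turn":[0,0,0],"gripper":-0.6},{"translation":[0,0,-25],"turn":[0,0,0],"gripper":-0.6},{"translation":[0,0,-40],"turn":[0,0,0],"gripper":-0.6},{"translation":[0,0,-40],"turn":[0,0,0],"gripper":-0.8},{"translation":[0,0,-40],"turn":[0,0,0],"gripper":-1}]'; for i in 1 2; do python3 -m creep '[{"translation":[-24,33,0],"turn":[0,0,0],"gripper":-1},{"translation":[-24,33,0],"turn":[0,0,0],"gripper":-1},{"translation":[-24,33,0],"turn":[0,0,0],"gripper":-1},{"translation":[-24,33,0],"turn":[0,0,0],"gripper":-1},{"translation":[-24,33,0],"turn":[0,0,0],"gripper":-1}]' |head -2; done;  python3 - <<'E'
from h import *
for n in ("scene","top"):
    im=manip.camera(n); cv2.imwrite(f"pics/{n}9.png",cv2.convertScaleAbs(cv2.resize(im[:,:,::-1],(800,600),interpolation=cv2.INTER_CUBIC),alpha=1.3))
E
python3 st.py
```

```text
clock: 36.82
eef_pos: [0.6296, -0.0493, 0.0066]
tool_rot: [-3.142, -0.0, 0.0]
contact_force: [-0.2, -0.0, -0.1]
finger_gap: 0.0681
clock: 37.23
eef_pos: [0.6293, -0.0492, 0.1644]
tool_rot: [3.142, 0.0, 0.0]
contact_force: [1.1, -0.3, -0.1]
finger_gap: 0.0848
clock: 37.65
eef_pos: [0.5083, -0.2155, 0.1628]
clock: 38.07
eef_pos: [0.3882, -0.3807, 0.1628]
t 38.17 pos [ 386.6 -383.6  162.5] yaw -0.34 tilt [-0.    -0.002] F [ 0.7  0.3 -0.3] gap 85.6 q [-1.    0.43  1.43 -0.    1.28 -0.99]
```

View pics/top9.png

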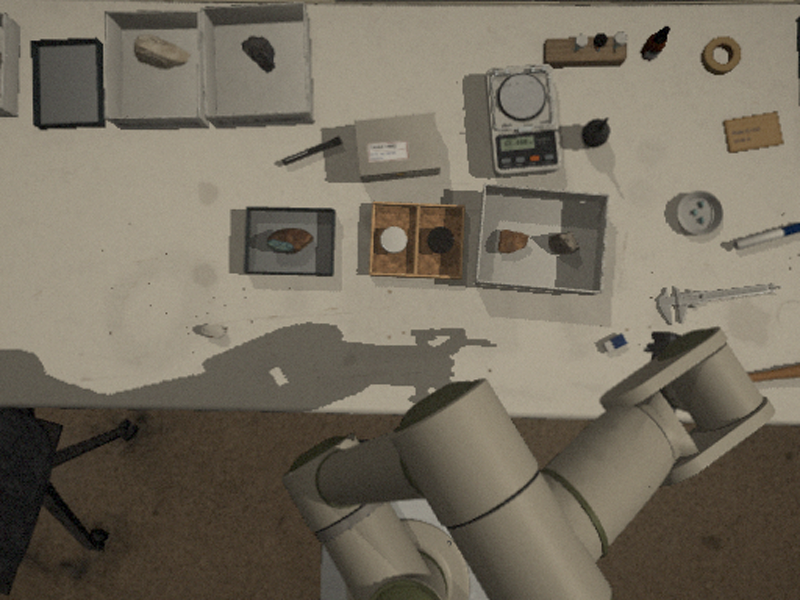

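View pics/scene9.png

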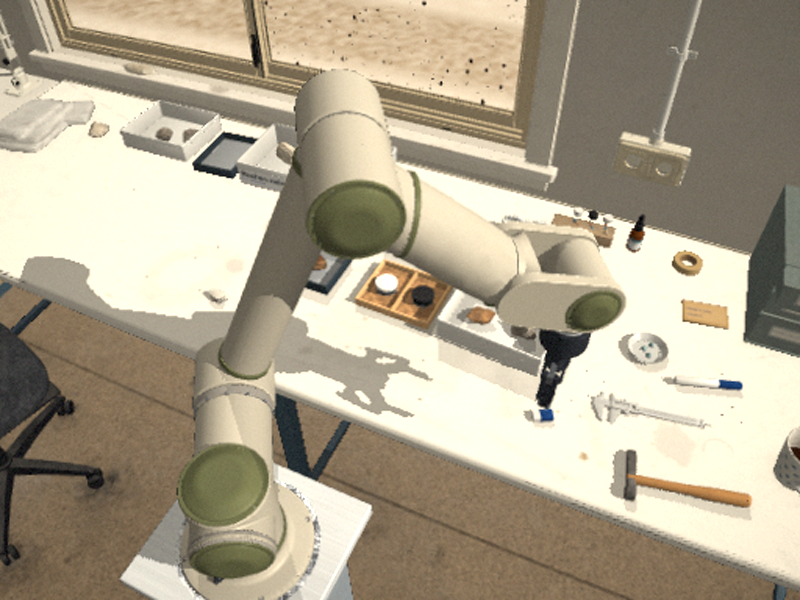

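All five pieces are in their trays (top view): opal (290,240), white jar (394,240), black jar (441,239), rusty rock (513,241), grey rock (564,243). The loupe (210,330) and eraser (614,343) haven't moved. The arm is stopped and clear of everything.

```bash
python3 -m creep '[{"translation":[0,0,0],"turn":[0,0,0],"gripper":-1},{"translation":[0,0,0],"turn":[0,0,0],"gripper":-1},{"translation":[0,0,0],"turn":[0,0,0],"gripper":-1},{"translation":[0,0,0],"turn":[0,0,0],"gripper":-1},{"translation":[0,0,0],"turn":[0,0,0],"gripper":-1}]'; python3 -c "
from station import manip
print(manip.close_job())"
```

```text
clock: 38.58
eef_pos: [0.3903, -0.3785, 0.162]
tool_rot: [3.142, 0.003, 0.0]
contact_force: [0.1, 0.7, -0.2]
finger_gap: 0.0855
the job is handed in; nothing more can be done
None
```

All five pieces are sorted and the job was handed in at about 38.6 s. In the order asked, the opal went into the felt tray, then the grey and rusty rocks side by side on the card tray's floor. The white jar then went into the left bay of the wood tray and the black jar into the right. Each piece was lowered until the wrist force showed it touching the floor, then released.

- **Final check:** both camera pictures were taken with the gripper clear. The top view shows all five pieces in place and both jars upright. The loupe and eraser lie where they started. In the scene view the arm partly hides the opal and the grey rock, and nothing visible there disagrees.
- **Forces:** the highest force printed while pinching or setting down was about 21 N, when the opal touched the felt. I only read the force at the end of each call, so brief peaks in between weren't seen.
- **Small misses:** the arm settled up to about 4 mm from where I sent it. I corrected this before most grasps, but the grey rock was gripped about 4 mm off-centre. It still held.

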